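# Put the bottle roller into third gear

### The arm

A 6-joint arm with a two-finger parallel gripper is mounted at the origin on a cart in front of the work surface, level with it; the furniture and walls round the work are solid. World frame = base frame: x ahead of the robot, y to its left, z up, the work surface at z = 0. Lengths are in m, angles in degrees, forces in N, time in s.
With the tool pointing down it reaches from about 0.25 to 0.725 m from the base axis. Payload 9.7 kg.
Tool frame: the origin (TCP) lies midway between the tips of the shut fingers; the grasp point (between the pads) lies bot.hold_point_z behind it (bot.hold_point_z is the distance from the TCP to the grasp point, in m); z points along the fingers, y is the line along which they close (so a half turn about z gives the same grasp; the last joint's range is limited). The gripper opens to 85 mm and grips with 20 to 120 N. Pads are 22 mm wide; open, the fingers measure 114 mm over their backs; the gripper's body (76 mm by 85 mm) begins 54 mm behind the grasp point. The pads swing forward as they close: fully open they stand 13 mm farther back than shut.
Start: joints at [-65.432, 4.979, 10.078, 95.1, 0, 90], TCP at [0.229, -0.5, 0.231] pointing down, gripper open.
Joint ranges: [-179.16, 179.16], [-48.56, 103.87], [-65.8, 70.77], [-126.05, 130.52], [-82.76, 87.17], [-180, 180]. Speed limits (degrees/s): [127.2, 127.2, 147.25, 180, 180, 180].

### API

Orientations are given as [roll, pitch, yaw] about the fixed x, y, z axes, in that order (R = Rz(yaw) Ry(pitch) Rx(roll)).
In Python, from workcell import bot, camera, camera_model, ticket gives the robot as it stands.
- The arm moves only by the tool send_rows, never from a script. Its argument "targets" is text: rows parted by semicolons, each of 5 numbers parted by spaces: the shift along the tool's x, y, z in mm, then the turn about the tool's z in degrees, then the closure in counts, from 0 (fully open) to 255 (shut). A call has 1 to 20 rows; each row is the pose to reach, as a shift and turn from the pose commanded when the call began, along the tool's axes at that moment; what a row does not reach only later rows make up. A row lasts 1/8 s, in which the tool goes at most 62.5 mm and 10.7 degrees, less where a joint would pass 70% of its speed; a pose out of reach is approached as far as the arm can. A call with a gripper value outside its range is refused whole. The fingers move at their own pace and stop on an object; "newtons" is the grip in N (left out, the last holds). Time passes only in rows, so rows that repeat a pose let the fingers close. It gives the time, the measured TCP pose, the force, the opening and the grip force at its end, in the units of the state.
- bot.get_obs(): the state, without advancing time (a new reading comes with each control period).
- camera(name): name is "scene" or "top" or "wrist"; returns the picture (420x560x3 uint8, blue, green, red); there is no depth.
- camera_model(name): a dict with "K" (3x3 intrinsics, pixels), "pose" (4x4, takes a point from camera to world coordinates); the wrist camera has in their place "T_tool_cam" (4x4, takes a point from camera to tool coordinates, whose origin is the TCP and whose axes are the flange's). Camera axes: x right, y down, z forward; pixel columns grow to the right and rows downward; lengths in m; the calibration is good to about 2 mm. A picture is of the moment at which its call begins: read the wrist's pose just before it. camera_model takes no time and is no camera call.
- ticket.job_done(): hands the job in; it is judged then, once.
The state is a dict: "time": time; "q": joint angles; "qd": joint speeds; "joint_efforts": joint torques, N m; "ee_pos": TCP position; "tcp_rot": TCP orientation; "wrist_force": force on the tool from outside, world axes, zero at the start; "torque": the same for the moment, N m; "opening": finger opening in m; "grasp_force": force on a finger pad.
Only numpy, scipy, OpenCV 4.12 (cv2) and the standard library are available. Lean on these libraries where they do the work, as an engineer would, in place of code of your own. Each camera call takes 0.05 s, during which the arm holds its last target. There are 200 camera calls.

### The job

Put the bottle roller into third gear: with the fingertips, push the orange selector knob through the H-shaped gate, bringing it to the middle crossbar, across to the right-hand side, then forward (away from the robot) all the way home into the third slot, the one with three yellow pips. Only push the knob - do not lift it - and do not run it into the fourth slot (right-hand side, toward the robot) on the way. Leave the bottles, caps and other things standing around where they are, and let go of the knob at the end.

Things in the scene. Friction and masses are not known exactly. Their poses are not given: they have to be found in the camera images.
- roller: bottle roller, fixed to the bench: white drive unit 170 (x) x 160 (y) x 87 mm high, an H-gate on top; on its right (-y) side two black rollers with a clear red-capped bottle lying fixed on them (highest point 120 mm), ending at y = -270 mm. Origin on the bench under the gate's centre; its x points forward, away from the robot, y left, z up; turned up to 0.25 rad.
- gate (a point): centre of the aluminium gate plate's upper face (110 x 116 mm), 100 mm above the bench, roller's axes. Two columns along x at y = +19 (left) and -19 mm (right), joined by one crossbar along y through this point, 20 mm wide. Slots: 1 left forward, 2 left toward the robot, 3 right forward, 4 right toward the robot, marked by as many pips. The steel stem (10 mm thick) cannot cross the plate.
- slot3 (a point): end of the third slot at the plate's upper face, x = +20, y = -19 mm from the gate's centre; three yellow pips lie just beyond it, the other slots have black pips
- knob_mid (a point): middle of the orange selector knob with a white ring: upright cylinder 34 mm across, 34 mm high, 145 mm up the stem from the lever's pivot, which lies under the gate's centre 15 mm above the bench. Its z runs along the stem. At a column's or the crossbar's end it is 33 mm off centre. It takes about 1 N to push, and stays where it is left. A spring (from 7 N) holds it down on the stem.
- neutral (a point): fixed point over the gate centre, 160 mm above the bench, roller's axes: the knob's middle lies here when both lever angles are 0
- across (a joint): lever angle sideways, rad: -0.23 left-hand column, 0 middle of the crossbar, +0.23 right-hand column (stops at +-0.23); starts in the left-hand column, -0.23 to -0.20
- fore (a joint): lever angle forward, rad: +0.23 fully forward (away from the robot, slots 1 and 3), 0 in the crossbar, -0.23 fully toward the robot (slots 2 and 4); stops at +-0.23; starts anywhere in -0.22 to +0.22. The lever passes across only within about +-0.06.
- knob_lift (a joint): how far the knob has been drawn up along the stem, m: 0 down, 0.015 fully up; a spring holds it down
- amber_bottle: square brown dropper bottle, 47x47x132 mm, loose bystander; origin at the centre of its underside, stands close to the roller
- bottle_small: small clear screw bottle with blue cap, 56x56x105 mm, loose bystander; origin at the centre of its underside, stands close to the roller
- vial_open: open clear glass vial, 35x35x66 mm, loose bystander; origin at the centre of its underside, stands close to the roller
- cap_blue_b: blue screw cap, 53x53x40 mm, loose bystander; origin at the centre of its underside, stands close to the roller
- cap_white_b: white open screw cap, 54x54x26 mm, loose bystander; origin at the centre of its underside, stands apart from the roller
- tape_roll: flat brown roll of tape, 89x89x19 mm, loose bystander; origin at the centre of its underside, stands apart from the roller

How it is judged (in metres and radians):
On the way:
1. the lever has been brought across the gate to the right-hand side in the crossbar (value of joint across above 0.16 rad and value of joint fore between -0.09 and 0.09 rad), for 0.02 s.
At the end, for the whole second after the job is handed in: The lever rests in the third slot: right-hand column (across above 0.15 rad) and forward to within 0.04 rad (6 mm at the knob) of the stop, the knob down on its stem, at rest and let go (value of joint across above 0.15 rad and value of joint fore above 0.19 rad and value of joint knob_lift below 0.003 m and velocity of joint fore between -0.03 and 0.03 rad/s); the robot touches nothing.
It fails at once if the knob is lifted more than 8 mm along its stem (value of joint knob_lift above 0.008 m).
It fails at once if the lever is run into the fourth slot (right-hand side, toward the robot) (value of joint across above 0.1 rad and value of joint fore below -0.13 rad).
It fails at once if a bottle, cap, vial or the tape roll is moved more than 15 mm, lifted or knocked over (distance of any of amber_bottle, bottle_small, vial_open, cap_blue_b, cap_white_b, tape_roll from where it was at the start of the episode above 0.015 m or angle between any of amber_bottle, bottle_small, vial_open, cap_blue_b, cap_white_b, tape_roll's own z axis and vertical above 0.35 rad).
It also fails if it takes over 53 s, if anything falls off the work surface, if the arm or the gripper's body presses on something with over 40 N, if the wrist force passes 120 N, or if a joint passes its speed limit or range.

## Working session

There is one attempt and no reset: what is moved stays moved. The work goes in short steps, Python scripts to look and compute and a tool call to move; the robot and the scene stay as the last step left them, time stands still between calls to the robot, and variables do not carry over. Pictures are saved under pics/ and viewed, at most 10 in all, crops included, and the job is handed in when it is done.

Besides the shell and the picture viewer there is one more tool, called after "Call:" in YAML: its name, and indented under it one key for each argument. send_rows: Moves the arm, as the interface text tells. Its arguments: {"type":"object","properties":{"targets":{"type":"string"},"newtons":{"type":"number"}},"required":["targets"]}

```bash
mkdir -p pics; python3 - <<'E'
from workcell import bot,camera,camera_model
import cv2,numpy as np
o=bot.get_obs();print(o['time'],o['ee_pos'],o['tcp_rot'],bot.hold_point_z)
ims=[]
for n in("scene","top"):
    im=camera(n);cv2.imwrite(f"pics/{n}.png",im);m=camera_model(n);print(n,m)
print(camera_model("wrist"))
E
```

```text
0.0 [ 0.22858121 -0.49999197  0.23058312] [-1.79924305e+02  3.28578592e-05  2.45707132e+01] 0.0187
scene {'K': array([[389.35283957,   0.        , 278.22542855],
       [  0.        , 389.35283957, 212.54475952],
       [  0.        ,   0.        ,   1.        ]]), 'pose': array([[-0.78572291, -0.46940357,  0.40286448,  0.16077791],
       [-0.61833325,  0.57766126, -0.53288973,  0.51299203],
       [ 0.01742114, -0.66780817, -0.74412953,  0.84439189],
       [ 0.        ,  0.        ,  0.        ,  1.        ]])}
top {'K': array([[397.15744877,   0.        , 271.84247596],
       [  0.        , 397.15744877, 207.90892468],
       [  0.        ,   0.        ,   1.        ]]), 'pose': array([[-0.02035157, -0.99754137,  0.06705992,  0.45985901],
       [-0.99971644,  0.0211336 ,  0.010973  , -0.01070629],
       [-0.01236323, -0.06681758, -0.99768861,  1.36080823],
       [ 0.        ,  0.        ,  0.        ,  1.        ]])}
{'K': array([[331.83033136,   0.        , 279.21178024],
       [  0.        , 331.83033136, 210.91397317],
       [  0.        ,   0.        ,   1.        ]]), 'T_tool_cam': array([[-1.01487327e-03, -9.58437434e-01, -2.85300989e-01,
         7.17561385e-02],
       [ 9.99999262e-01, -1.16330121e-03,  3.50783616e-04,
         8.05536363e-04],
       [-6.68095136e-04, -2.85300423e-01,  9.58437907e-01,
        -1.42010774e-01],
       [ 0.00000000e+00,  0.00000000e+00,  0.00000000e+00,
         1.00000000e+00]])}
```

View pics/scene.png

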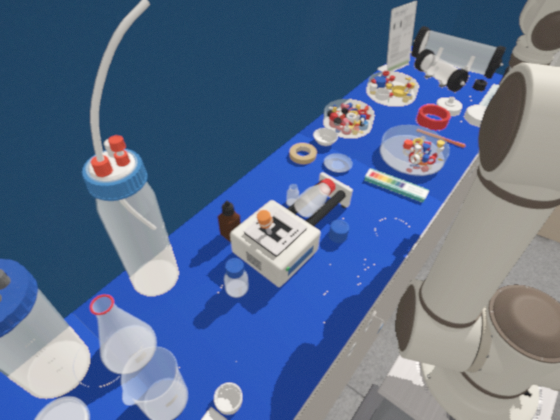

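View pics/top.png

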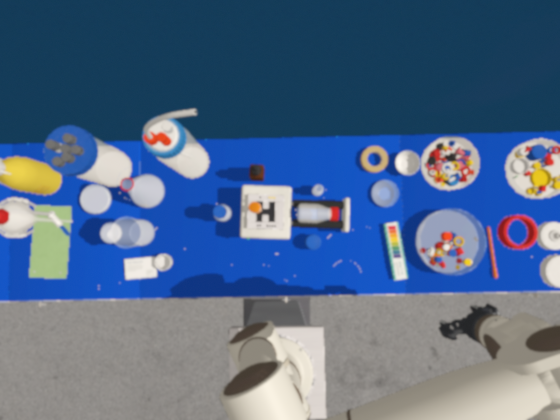

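Scene: the drive unit is in the middle, with the knob near (264,217) in scene and (255,208) in top. The knob sits in the left column. The amber bottle stands beyond it, the small bottle to its left, the vial and blue cap near the rollers. Now I'll measure.

```bash
cat > h.py <<'E'
import cv2,numpy as np
from workcell import bot,camera,camera_model
def ray(m,p,pose=None):
    pose=m['pose'] if pose is None else pose
    d=pose[:3,:3]@np.linalg.solve(m['K'],[p[0],p[1],1.]);return pose[:3,3],d/np.linalg.norm(d)
def plane(m,p,z,pose=None):
    c,d=ray(m,p,pose);return c+d*(z-c[2])/d[2]
def tri(r1,r2):
    A=np.stack([r1[1],-r2[1]],1);s=np.linalg.lstsq(A,r2[0]-r1[0],rcond=None)[0]
    a=r1[0]+s[0]*r1[1];b=r2[0]+s[1]*r2[1];return (a+b)/2,np.linalg.norm(a-b)
def orange(im,box=None):
    h=cv2.cvtColor(im,cv2.COLOR_BGR2HSV);k=cv2.inRange(h,(7,150,120),(20,255,255))
    if box is not None:
        z=np.zeros_like(k);x0,y0,x1,y1=box;z[y0:y1,x0:x1]=k[y0:y1,x0:x1];k=z
    n,l,s,c=cv2.connectedComponentsWithStats(k);i=1+np.argmax(s[1:,4]);return c[i],s[i]
E
python3 - <<'E'
from h import *
T=cv2.imread('pics/top.png');S=cv2.imread('pics/scene.png');mt,ms=camera_model('top'),camera_model('scene')
ct,st=orange(T,(235,190,290,235));cs,ss=orange(S,(240,200,290,240));print(ct,st,cs,ss)
print('knob',tri(ray(mt,ct),ray(ms,cs)))
h=cv2.cvtColor(T,cv2.COLOR_BGR2HSV);w=cv2.inRange(h,(0,0,90),(180,90,255));z=np.zeros_like(w);z[178:245,236:294]=w[178:245,236:294]
z=cv2.morphologyEx(z,cv2.MORPH_OPEN,np.ones((5,5)))
c=max(cv2.findContours(z,0,1)[0],key=cv2.contourArea);r=cv2.minAreaRect(c);print(r)
b=[plane(mt,p,.087) for p in cv2.boxPoints(r)];print(np.round(b,3),np.mean(b,0))
e=[b[(i+1)%4]-b[i] for i in range(4)];print([(np.linalg.norm(v),np.degrees(np.arctan2(v[1],v[0]))) for v in e])
for n,p,zz in(('amber',(257,172),.13),('small',(222,213),.1),('vial',(318,190),.06),('bcap',(314,242),.04)):print(n,plane(mt,p,zz))
h2=cv2.resize(T[150:260,190:370],None,fx=4,fy=4,interpolation=cv2.INTER_CUBIC);cv2.imwrite('pics/crop.png',h2)
E
```

```text
[254.44871795 206.87179487] [249 203  11   9  78] [263.3902439  217.17886179] [258 211  12  13 123]
knob (array([0.5464286 , 0.05626109, 0.16171354]), np.float64(0.00413337421049481))
((266.0, 212.0), (54.0, 52.0), 90.0)
[[ 0.622  0.105  0.087]
 [ 0.618 -0.063  0.087]
 [ 0.445 -0.059  0.087]
 [ 0.448  0.107  0.087]] [0.533101   0.02240157 0.087     ]
[(np.float64(0.1678895306815872), np.float64(-91.2548713580259)), (np.float64(0.1736402636450145), np.float64(178.63955739466672)), (np.float64(0.16636795394818016), np.float64(88.84174241253427)), (np.float64(0.1739246558062701), np.float64(-0.8589377529323577))]
amber [0.65607231 0.04694012 0.13      ]
small [0.53172268 0.16217394 0.1       ]
vial [ 0.60308397 -0.14934782  0.06      ]
bcap [ 0.43261167 -0.13339751  0.04      ]
```

View pics/crop.png

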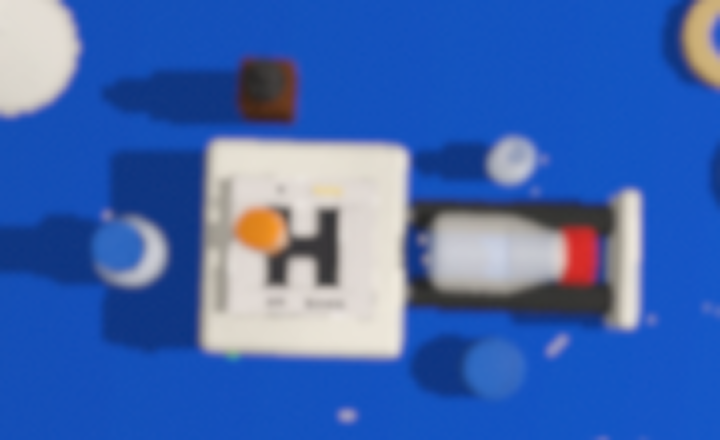

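Gate centre is about (0.532, 0.022), turned about -3° (measured from the unit's edges). The knob is at about (0.546, 0.056, 0.16), so across ≈ -0.23 and fore ≈ +0.1. Both agree with the sizes given. I'll fly above it with the fingers shut and look closer.

Call:
send_rows:
  targets: "0 0 -50 0 255; 530 -340 -50 28 255; 530 -340 -50 28 255; 530 -340 -50 28 255; 530 -340 -50 28 255; 530 -340 -50 28 255; 530 -340 -50 28 255; 530 -340 -50 28 255; 530 -340 -50 28 255; 530 -340 -50 28 255; 530 -340 -50 28 255; 530 -340 -50 28 255; 530 -340 -50 28 255; 530 -340 -50 28 255; 530 -340 -50 28 255; 530 -340 -50 28 255; 530 -340 -50 28 255; 530 -340 -50 28 255"

```text
time: 2.35
ee_pos: [0.5689, -0.0008, 0.2813]
tcp_rot: [-178.7, 0.0, -0.7]
wrist_force: [-0.2, 0.1, 0.6]
opening: -0.0002
grasp_force: 0.0
```

```bash
cat >> h.py <<'E'
from scipy.spatial.transform import Rotation as Ro
def wrist(f):
    o=bot.get_obs();im=camera('wrist');cv2.imwrite(f,im);m=camera_model('wrist')
    P=np.eye(4);P[:3,:3]=Ro.from_euler('xyz',o['tcp_rot'],degrees=True).as_matrix();P[:3,3]=o['ee_pos'];return o,im,m,P@m['T_tool_cam']
E
python3 - <<'E'
from h import *
o,im,m,P=wrist('pics/w1.png');print(o['time'],o['ee_pos'],o['tcp_rot'],o['opening'],o['wrist_force'])
c,s=orange(im);print(c,s,plane(m,c,.165,P));np.save('P1.npy',P)
E
```

```text
2.35 [ 0.56885829 -0.00083738  0.28134833] [-1.78707541e+02  2.77571398e-02 -6.74675229e-01] -0.00016924683064090796 [-0.17143105  0.06559451  0.58637454]
[213.8265233 231.3297491] [ 192  211   44   42 1395] [0.54680841 0.05525904 0.165     ]
```

View pics/w1.png

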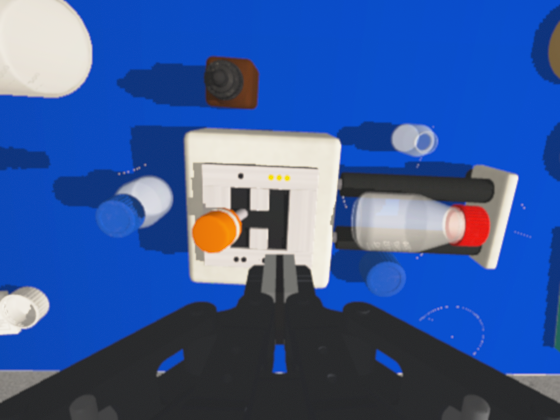

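The wrist view shows the H clearly: crossbar centre about (260,219), slot-1 pip at (240,176), yellow pips at (279,177). The knob is at (214,231), leaning left.

```bash
python3 - <<'E'
from h import *
P=np.load('P1.npy');m=camera_model('wrist')
for n,p in(('gate',(260,219)),('pip1',(240,176)),('pip3',(279,177)),('pL',(203,165)),('pR',(318,168))):print(n,plane(m,p,.1,P).round(4))
o=bot.get_obs();print(o['ee_pos'],o['tcp_rot'])
E
```

```text
gate [0.5363 0.0221 0.1   ]
pip1 [0.5811 0.0406 0.1   ]
pip3 [0.5797 0.0021 0.1   ]
pL [0.5923 0.0765 0.1   ]
pR [ 0.5883 -0.0361  0.1   ]
[ 0.56889142 -0.00076663  0.28131294] [-1.78704167e+02  2.92882334e-02 -6.68212147e-01]
```

Call:
send_rows:
  targets: "25 -57 0 1 255; 25 -57 0 1 255; 25 -57 0 1 255; 25 -57 0 1 255; 25 -57 60 1 255; 25 -57 110 1 255; 25 -57 136 1 255; 25 -57 136 1 255; 25 -57 136 1 255; 25 -57 136 1 255"

```text
time: 3.65
ee_pos: [0.5961, 0.0271, 0.1486]
tcp_rot: [-177.3, -0.1, 1.4]
wrist_force: [-0.1, -0.1, -0.3]
opening: 0.0002
grasp_force: 0.0
```

```bash
python3 - <<'E'
from h import *
o,im,m,P=wrist('pics/w2.png');print({k:np.round(v,3) for k,v in o.items()})
c,s=orange(im);print(c,s,plane(m,c,.16,P))
E
```

```text
{'time': np.float64(3.65), 'q': array([  1.333,  10.416,   6.923,  86.434,   2.665, 179.943]), 'qd': array([ 0.176,  0.251, -0.359, -0.153,  0.073, -0.016]), 'joint_efforts': array([-2.6000e-02, -5.8231e+01,  4.6701e+01,  2.3000e-02,  1.4900e-01,
       -0.0000e+00]), 'ee_pos': array([0.596, 0.027, 0.149]), 'tcp_rot': array([-1.77335e+02, -7.50000e-02,  1.39000e+00]), 'wrist_force': array([-0.094, -0.084, -0.345]), 'torque': array([-0.055, -0.021,  0.049]), 'grasp_force': np.float64(0.0), 'opening': np.float64(0.0)}Traceback (most recent call last):
  File "<stdin>", line 3, in <module>
  File "h.py", line 15, in orange
    n,l,s,c=cv2.connectedComponentsWithStats(k);i=1+np.argmax(s[1:,4]);return c[i],s[i]
                                                    ~~~~~~~~~^^^^^^^^^
    return _wrapfunc(a, 'argmax', axis=axis, out=out, **kwds)
    return bound(*args, **kwds)
ValueError: attempt to get argmax of an empty sequence
```

View pics/w2.png

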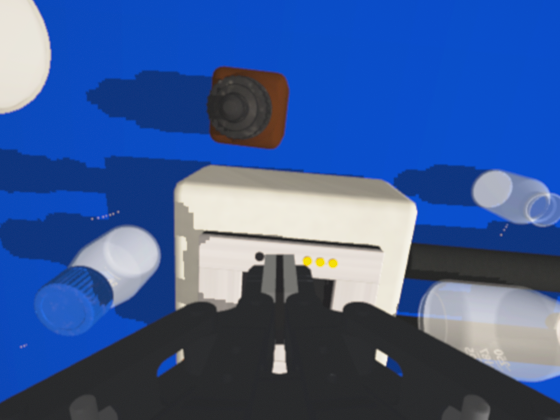

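Joint 6 sits at its 180° limit, which explains the offset. I'll turn the tool by -90°, which is equivalent for shut fingers.

Call:
send_rows:
  targets: "0 0 -20 -10 255; 0 0 -20 -20 255; 0 0 -20 -30 255; 0 0 -20 -40 255; 0 0 -20 -50 255; 0 0 -20 -60 255; 0 0 -20 -70 255; 0 0 -20 -80 255; 0 0 -20 -90 255; 0 0 -20 -90 255; 0 0 -20 -90 255"

```text
time: 5.08
ee_pos: [0.5955, 0.0263, 0.167]
tcp_rot: [-179.9, -2.7, 91.2]
wrist_force: [-0.2, 0.6, 0.6]
opening: -0.0001
grasp_force: 0.0
```

```bash
python3 - <<'E'
from h import *
o,im,m,P=wrist('pics/w3.png');print(o['time'],o['q'],o['ee_pos'],o['tcp_rot'])
try: c,s=orange(im);print(c,s,plane(m,c,.16,P))
except Exception as e:print('no')
E
```

```text
5.075 [ 1.25174178 10.53882213  9.09404339 88.61357661  2.6663561  90.07183697] [0.59551352 0.0262736  0.16702997] [-179.93823598   -2.66627937   91.17710937]
[171.94076956 205.07068742] [ 133  168   80   76 4626] [0.54398465 0.05506862 0.16      ]
```

Call:
send_rows:
  targets: "29 0 0 3 255; 29 0 0 3 255; 29 0 20 3 255; 29 0 20 3 255; 29 -6 20 3 255; 29 -12 20 3 255; 29 -16 20 3 255; 29 -20 20 3 255; 29 -24 20 3 255; 29 -28 20 3 255; 29 -28 20 3 255; 29 -28 20 3 255"

```text
time: 6.62
ee_pos: [0.5665, 0.0554, 0.1479]
tcp_rot: [-179.8, -2.7, 88.4]
wrist_force: [0.6, 0.3, 0.2]
opening: 0.0
grasp_force: 0.0
```

```bash
python3 - <<'E'
from h import *
o,im,m,P=wrist('pics/w4.png');print(o['time'],o['q'],o['ee_pos'],o['tcp_rot'])
try: c,s=orange(im);print(c,s,plane(m,c,.16,P))
except Exception as e:print('no')
S=camera('scene');cs,ss=orange(S,(240,190,310,250));T=camera('top');print(cs,ss,plane(camera_model('scene'),cs,.162))
E
```

```text
6.625 [ 4.25573625  6.67020193  2.64638237 85.95346542  2.66377767 95.86112457] [0.56646893 0.05543492 0.14787061] [-179.75040754   -2.65216425   88.38936207]
[205.72957554 278.1848471 ] [ 163  244   85   69 4382] [0.53419373 0.05786071 0.16      ]
[266.47297297 218.81081081] [260 212  15  15 148] [0.53930516 0.05686521 0.162     ]
```

View pics/w4.png

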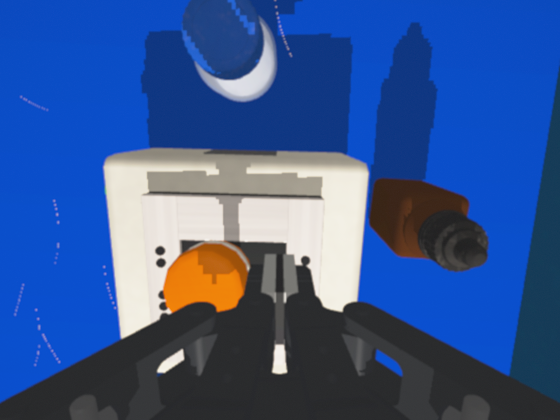

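```bash
python3 - <<'E'
from h import *
o=bot.get_obs();m=camera_model('wrist')
P=np.eye(4);P[:3,:3]=Ro.from_euler('xyz',o['tcp_rot'],degrees=True).as_matrix();P[:3,3]=o['ee_pos'];P=P@m['T_tool_cam']
a,b=plane(m,(160,257),.1,P),plane(m,(305,260),.1,P);print(a,b,(a+b)/2)
# knob top face centre seen, stem lean left
for z in(.156,.165,.173):print(z,plane(m,(206,280),z,P))
E
```

```text
[0.49148814 0.044815   0.1       ] [0.58157596 0.040375   0.1       ] [0.53653205 0.042595   0.1       ]
0.156 [0.53330464 0.05511269 0.156     ]
0.165 [0.53562947 0.05938409 0.165     ]
0.173 [0.53769599 0.06318089 0.173     ]
```

The knob is now level with the crossbar (0.535 against 0.5365). I'll go round to its left side.

Call:
send_rows:
  targets: "0 12 0 0 255; 0 14 0 0 255; 0 14 0 0 255; 25 14 2 0 255; 45 14 2 0 255; 45 14 2 0 255; 45 14 2 0 255; 45 -10 2 0 255; 45 -30 2 0 255; 45 -30 2 0 255; 45 -30 2 0 255; 40 -30 2 0 255; 35 -30 2 0 255; 30 -30 1 0 255; 30 -30 1 0 255"

```text
time: 8.65
ee_pos: [0.5376, 0.0858, 0.1486]
tcp_rot: [-179.8, -2.7, 88.4]
wrist_force: [-0.5, -0.5, -0.3]
opening: 0.0001
grasp_force: 0.0
```

Now push right to y ≈ 0.017, i.e. -69 mm.

Call:
send_rows:
  targets: "-4 0 0 0 255; -8 0 0 0 255; -12 0 0 0 255; -16 0 0 0 255; -20 0 0 0 255; -24 0 0 0 255; -28 0 -1 0 255; -32 0 -1 0 255; -36 0 -1 0 255; -40 0 -1 0 255; -44 0 -1 0 255; -48 0 -2 0 255; -52 0 -2 0 255; -56 0 -2 0 255; -60 0 -2 0 255; -64 0 -2 0 255; -67 0 -2 0 255; -69 0 -2 0 255; -69 0 -2 0 255"

```text
time: 11.02
ee_pos: [0.5356, 0.0201, 0.1474]
tcp_rot: [-179.8, -3.0, 88.5]
wrist_force: [0.2, 17.5, -0.1]
opening: -0.0
grasp_force: 8.6
```

```bash
python3 - <<'E'
from h import *
o,im,m,P=wrist('pics/w5.png');print(o['time'],o['ee_pos'],o['tcp_rot'],o['wrist_force'])
try: c,s=orange(im);print(c,s,plane(m,c,.16,P))
except Exception as e:print('no')
S=camera('scene');cs,ss=orange(S,(240,170,340,260));T=camera('top');ct,st=orange(T,(235,190,300,235));print(cs,ss,ct,st,tri(ray(camera_model('scene'),cs),ray(camera_model('top'),ct)))
cv2.imwrite('pics/s5.png',np.vstack([cv2.resize(S[160:290,200:380],None,fx=3,fy=3)]))
E
```

```text
11.025 [0.53557344 0.02009937 0.14738932] [-179.77384222   -3.01956334   88.50811664] [ 0.23778755 17.46504683 -0.11634409]
[279.17268041 359.52319588] [272 344  16  30 388] [ 0.5341815  -0.01886612  0.16      ]Traceback (most recent call last):
  File "<stdin>", line 5, in <module>
  File "h.py", line 15, in orange
    n,l,s,c=cv2.connectedComponentsWithStats(k);i=1+np.argmax(s[1:,4]);return c[i],s[i]
                                                    ~~~~~~~~~^^^^^^^^^
    return _wrapfunc(a, 'argmax', axis=axis, out=out, **kwds)
    return bound(*args, **kwds)
ValueError: attempt to get argmax of an empty sequence
```

17 N in y at TCP y = 0.020 puts the knob at the right-hand stop, as computed. I'll back off and go round to its near side.

Call:
send_rows:
  targets: "10 0 0 0 255; 25 0 0 0 255; 25 0 0 0 255; 25 -25 0 0 255; 25 -55 0 0 255; 25 -62 0 0 255; 25 -62 0 0 255; 0 -62 1 0 255; -30 -62 1 0 255; -30 -62 1 0 255; -30 -62 1 0 255"

```text
time: 12.55
ee_pos: [0.4732, -0.0108, 0.145]
tcp_rot: [-179.8, -2.7, 88.4]
wrist_force: [-0.5, -0.1, 0.8]
opening: -0.0002
grasp_force: 0.0
```

```bash
python3 - <<'E'
from h import *
o=bot.get_obs();print(o['time'],o['ee_pos'],o['tcp_rot'],o['wrist_force'])
S=camera('scene');T=camera('top')
cv2.imwrite('pics/s6.png',np.hstack([cv2.resize(S[170:290,210:330],None,fx=3.3,fy=3.3),cv2.resize(T[160:280,200:320],None,fx=3.3,fy=3.3)]))
E
```

```text
12.55 [ 0.47321903 -0.01079072  0.1450481 ] [-179.76630492   -2.66574481   88.3579412 ] [-0.52164412 -0.13846159  0.81242514]
```

View pics/s6.png

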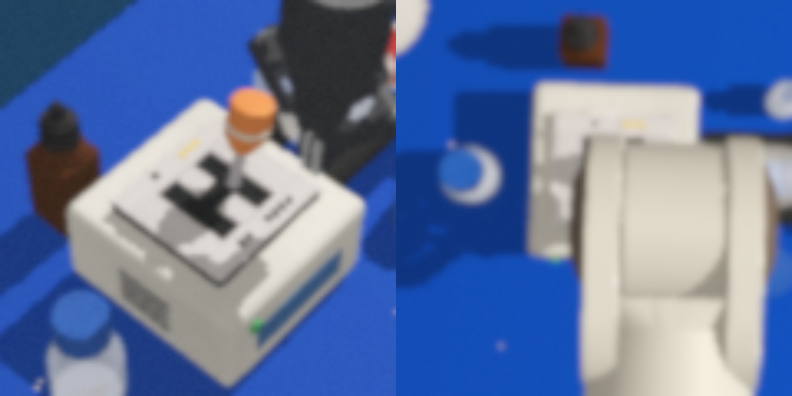

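The scene crop shows the knob, at about (250,110), in the right-hand column at the crossbar, with the fingers clear behind it. I'll push it forward.

Call:
send_rows:
  targets: "0 10 0 0 255; 0 20 0 0 255; 0 25 0 0 255; 0 29 0 0 255; 0 33 0 0 255; 0 37 0 0 255; 0 41 0 0 255; 0 45 0 0 255; 0 49 0 0 255; 0 53 0 0 255; 0 57 0 0 255; 0 60 0 0 255; 0 62 0 0 255; 0 64 0 0 255; 0 64 0 0 255; 0 64 0 0 255"

```text
time: 14.65
ee_pos: [0.5367, -0.0126, 0.145]
tcp_rot: [-179.8, -2.7, 88.4]
wrist_force: [-0.6, 0.3, -0.7]
opening: 0.0001
grasp_force: 0.1
```

No stop force yet, so I'll continue in small steps.

Call:
send_rows:
  targets: "0 1 0 0 255; 0 2 0 0 255; 0 3 0 0 255; 0 4 0 0 255; 0 4 0 0 255"

```text
time: 15.28
ee_pos: [0.5402, -0.0127, 0.1447]
tcp_rot: [-179.7, -2.7, 88.4]
wrist_force: [-5.3, -0.6, 0.4]
opening: 0.0004
grasp_force: 2.6
```

Call:
send_rows:
  targets: "0 1 0 0 255; 0 2 0 0 255; 0 2 0 0 255"

```text
time: 15.65
ee_pos: [0.5416, -0.0128, 0.1445]
tcp_rot: [-179.6, -2.7, 88.4]
wrist_force: [-8.1, 0.9, 0.8]
opening: -0.0004
grasp_force: 3.9
```

The stop has been reached, with force rising against a stalled position. Backing off and up.

Call:
send_rows:
  targets: "0 -15 0 0 255; 0 -50 0 0 255; 0 -70 0 0 255; 0 -80 -40 0 255; 0 -80 -90 0 255; 0 -80 -90 0 255; 0 -80 -90 0 255"

```text
time: 16.52
ee_pos: [0.4629, -0.0148, 0.235]
tcp_rot: [-179.8, -2.7, 88.4]
wrist_force: [-0.7, -1.0, -1.0]
opening: 0.0002
grasp_force: 0.0
```

```bash
python3 - <<'E'
from h import *
o,im,m,P=wrist('pics/w7.png');print(o['time'],o['ee_pos'],o['wrist_force'])
S=camera('scene')
cs,ss=orange(S,(240,170,340,260));r=ray(camera_model('scene'),cs);c=plane(camera_model('scene'),cs,.155);print(cs,ss,'rel gate',c-[.535,.022,0])
cv2.imwrite('pics/s7.png',np.hstack([cv2.resize(S[170:290,210:330],None,fx=3.3,fy=3.3),cv2.resize(im,(400,396))]))
E
```

```text
16.525 [ 0.46287534 -0.01476571  0.23501216] [-0.65905269 -0.99654334 -0.96464712]
[273.85263158 197.8       ] [269 193  11  10  95] rel gate [ 0.03753764 -0.03424436  0.155     ]
```

View pics/s7.png

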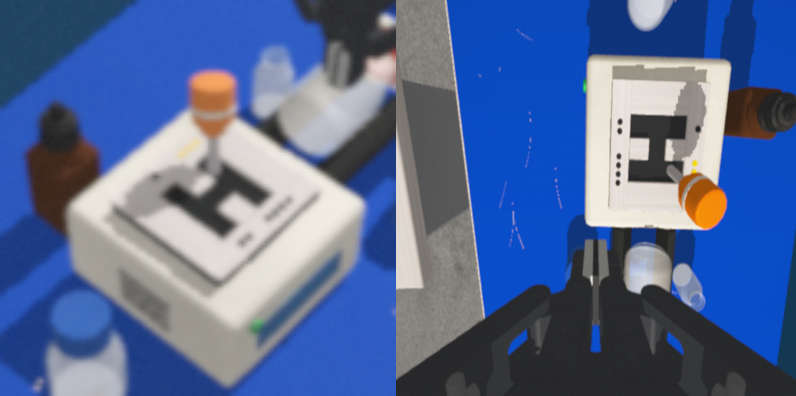

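The knob is at the end of slot 3, beside the yellow pips, and measures +37 / -34 mm from the gate centre. The arm is clear and the bystanders visible here are still standing.

```bash
python3 -c "
from workcell import ticket;print(ticket.job_done())"
```

```text
the job is handed in; nothing more can be done
None
```

The knob was pushed home to the stop in the third slot and let go, measuring about 37 mm forward and 34 mm right of the gate centre, and the job was handed in at about 17 s; the hand-in returned no verdict.

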